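Slide the crucible to the yellow inspection stop

TASK

Bring the crucible on the inspection slide to the yellow stop by its light panel: with the fingertips press down the green pad in the middle of the blue slider to free its friction hold, push the slider with the pad still held down until it rests against the yellow stop, then let the pad up so that it holds there. Never drag the slider while the pad is up. Do not touch or lift the crucible, which rides in its nest, and leave everything else where it is.

Things in the scene. Friction and masses are not known exactly. Their poses are not given: they have to be found in the camera images.
- carriage_mid (a point): Middle of the blue slider (carriage of the twin-rail inspection slide), on its deck under the green pad, 43 mm above the work surface. Its y axis runs along the rails, the only way it can slide (either way); x points across them from the pad towards the crucible. Slider 100 mm along y, 85 mm across; at each end a shoulder 14 mm thick rises to 66 mm above the work surface.
- pad_top (a point): Centre of the top of the green press pad in the middle of the slider: 68 mm along the slide, 56 mm across, 56 mm above the work surface when up; axes as the slider's. It is the floor of an open pocket 72 mm long between the two shoulders: fingertips that press the pad can push on the inner face of a shoulder.
- pad (a joint): How far the green pad is pressed down, m: 0 up (a brake under it grips the rail with about 12 to 18 N), 0.008 fully down. A spring pushes it up, 10 N at the top to 13 N fully down; the slider is free once the pad is 2 mm or more down, and the hold is back as soon as the pad is let up.
- carriage (a joint): Travel of the slider along its y axis, m, from where it stood at the start (0). When free it moves with about 1 N.
- yellow_stop_mid (a point): Middle of the yellow stop block, on the same rail, height and axes as carriage_mid; it may lie to either side of the slider (+y or -y). 24 mm along the slide, 75 mm across, top at 66 mm, with a screw to 74 mm. The slider touches it when the two middles are 62 mm apart. It carries a white light panel, 170 mm long, 66 mm high, 160 mm off across the slide (+x).
- grey_stop_mid (a point): Middle of the grey stop block, the wrong one, at the other end of the rail: the same block without a light panel.
- crucible_mid (a point): Centre (half-way up) of the small white ceramic crucible, 40 mm in diameter and 40 mm high, 70 g. It stands loose in a square nest with 6 mm lips on the slider's aluminium side table, its axis 90 mm across (slider +x) from the middle of the pad, its rim 83 mm above the work surface. It rides along with the slider.
- nest (a point): Centre of the floor of the crucible's nest on the slider, 43 mm above the work surface.
- ring_gauge: Bystander: steel ring gauge, 52 mm across, 18 mm high, lying on the table before the slide (robot side). Origin at its underside.
- plug_gauge: Bystander: upright brass plug gauge, 24 mm in diameter, 42 mm high, before the slide. Origin at its underside.
- loupe: Bystander: black loupe, 40 mm in diameter, 36 mm high, before the slide. Origin at its underside.
- jar: Bystander: white jar with a blue cap, 60 mm in diameter, 85 mm high, to the left. Origin at its underside.
- tall_crucible: Bystander: spare white crucible, 54 mm in diameter, 70 mm high, to the left. Origin at its underside.
- tiles: Bystander: stack of white ceramic tiles, 92 mm square, 40 mm high, to the right. Origin at its underside.
- v_block: Bystander: steel V-block, 50 x 40 mm, 36 mm high, to the right. Origin at its underside.
- crucible: The same crucible, origin at the centre of its underside.

How it is judged (in metres and radians):
On the way, in this order (a step that is already met when the one before it is completed fails the run):
1. the green pad is pressed down at least 2 mm while the slider is still within 15 mm of where it stood (value of joint pad above 0.002 m and distance of carriage_mid from where it was at the start of the episode below 0.015 m), for 0.1 s.
2. the slider comes within 3 mm of the yellow stop with the pad still pressed at least 1.5 mm (value of joint pad above 0.0015 m and horizontal distance between carriage_mid and yellow_stop_mid below 0.065 m), for 0.1 s.
At the end, for the whole second after the job is handed in: The slider rests within 3 mm of the yellow stop (middles at most 65 mm apart), the pad is up again (within 1 mm), and the crucible stands upright in its nest (within 6 mm of its centre) (horizontal distance between carriage_mid and yellow_stop_mid below 0.065 m and value of joint pad below 0.001 m and velocity of joint carriage between -0.005 and 0.005 m/s and horizontal distance between crucible_mid and nest below 0.006 m and z of crucible_mid in the frame of nest below 0.028 m and angle between crucible_mid's own z axis and vertical below 0.15 rad); the robot touches nothing.
It fails at once if the slider is dragged (faster than 20 mm/s) while its pad is up (pressed less than 0.4 mm) (value of joint pad below 0.0004 m and (velocity of joint carriage above 0.02 m/s or velocity of joint carriage below -0.02 m/s)).
It fails at once if the robot touches the crucible (contact force between any of the fingers, the arm and crucible above 0.3 N).
It fails at once if the crucible is lifted out of its nest (more than 8 mm) (z of crucible_mid in the frame of nest above 0.028 m).
It fails at once if a bystander is moved more than 15 mm (distance of any of ring_gauge, plug_gauge, loupe, jar, tall_crucible, tiles, v_block from where it was at the start of the episode above 0.015 m).
It also fails if it takes over 38 s, if anything falls off the work surface, if the arm or the gripper's body presses on something with over 40 N, if the wrist force passes 120 N, or if a joint passes its speed limit or range.

ROBOT

A 6-joint arm with a two-finger parallel gripper is mounted at the origin on the work surface. World frame = base frame: x ahead of the robot, y to its left, z up, the work surface at z = 0. Lengths are in mm, angles in degrees, forces in N, time in s.
With the tool pointing down it reaches from about 350 to 850 mm from the base axis. Payload 8.1 kg.
Tool frame: the origin (TCP) lies at the very end of the fingers, on their centre line; the grasp point (between the pads) lies 19 mm behind it (r.grip_depth is the distance from the TCP to the grasp point, in mm); y points along the fingers, z is the direction in which the jaws open and shut, and the axes are right-handed (so a half turn about y gives the same grasp; the last joint's range is limited). The gripper opens to 85 mm and grips with 20 to 120 N. Pads are 22 mm wide; open, the fingers measure 114 mm over their backs; the gripper's body (76 mm by 85 mm) begins 54 mm behind the grasp point. The pads swing forward as they close: fully open they stand 13 mm farther back than shut.
Start: joints at [-69.064, 7.471, 85.268, -0, 87.261, -4.893], TCP at [261.431, -540.055, 231.292] pointing down, gripper open.
Joint ranges: [-169.43, 169.43], [-51.17, 129.36], [1.28, 143.12], [-76.62, 256.62], [0, 156.53], [-152.29, 152.29]. Speed limits (degrees/s): [136.94, 136.94, 159.86, 180, 180, 180].

INTERFACE

Orientations are given as [roll, pitch, yaw] about the fixed x, y, z axes, in that order (R = Rz(yaw) Ry(pitch) Rx(roll)).
In Python, from bench import readout, eyes, r gives the robot as it stands. The module is installed in compiled form; this text tells all that it offers.
- The arm moves only by the tool move_arm, never from a script. Its argument "motion" is text: rows parted by semicolons, each of 6 numbers parted by spaces: the shift along the world's x, y, z in cm, then the turn, a rotation vector about the world's x, y, z in degrees. A call has 1 to 10 rows; each row is the pose to reach, as a shift and turn from the pose commanded when the call began; what a row does not reach only later rows make up. A row lasts 1/12 s, in which the tool goes at most 41.7 mm and 7.16 degrees, less where a joint would pass 70% of its speed; a pose out of reach is approached as far as the arm can. A call with a gripper value outside its range is refused whole. "fingers" is the finger opening in cm, from 0 to 8.54, set as the call begins (left out, the last holds). The fingers move at their own pace and stop on an object; "squeeze" is the grip in N (left out, the last holds). Time passes only in rows, so rows that repeat a pose let the fingers close. It gives the time, the measured TCP pose, the force and the opening at its end, in the units of the state.
- readout.sense(): the state, without advancing time (a new reading comes with each control period).
- eyes.snapshot(name): name is "scene" or "top" or "wrist"; returns a dict with "image" (400x640x3 uint8, blue, green, red), "fx", "fy", "cx", "cy" (pixels), "world_to_cam" (4x4, takes a point from world to camera coordinates). Camera axes: x right, y down, z forward; pixel columns grow to the right and rows downward; lengths in mm; the calibration is good to about 2 mm. A picture is of the moment at which its call begins. There is no depth.
- r.hand_in(): hands the job in, once; it reports no verdict.
The state is a dict: "time": time; "joint_pos": joint angles; "qd": joint speeds; "joint_efforts": joint torques, N m; "tool_pos": TCP position; "tcp_rot": TCP orientation; "ft_force": force on the tool from outside, world axes, zero at the start; "wrist_torque": the same for the moment, N m; "finger_gap": finger opening in mm.
Only numpy, scipy, OpenCV 4.12 (cv2) and the standard library are available. Lean on these libraries where they do the work, as an engineer would, in place of code of your own. Each camera call takes 0.05 s, during which the arm holds its last target. There are 200 camera calls.

## Working session

There is one attempt and no reset: what is moved stays moved. The work goes in short steps, Python scripts to look and compute and a tool call to move; the robot and the scene stay as the last step left them, time stands still between calls to the robot, and variables do not carry over. Pictures are saved under pics/ and viewed, about 8 in all and at most 12, crops included, and the job is handed in when it is done.

Besides the shell and the picture viewer there is one more tool, called after "Emit:" in YAML: its name, and indented under it one key for each argument. move_arm: Moves the arm, as the interface text tells. Its arguments: {"type":"object","properties":{"motion":{"type":"string"},"fingers":{"type":"number"},"squeeze":{"type":"number"}},"required":["motion"]}

```bash
mkdir -p pics
cat > h.py <<'E'
import numpy as np, cv2
from bench import readout, eyes, r
def snap(n,f):
    s=eyes.snapshot(n); cv2.imwrite('pics/'+f,s['image']); np.savez('pics/'+f+'.npz',**{k:np.array(v) for k,v in s.items()}); return s
def load(f): return np.load('pics/'+f+'.npz')
def pos(s,u,v,z):
    M=np.array(s['world_to_cam']); R=M[:3,:3]; t=M[:3,3]; c=-R.T@t
    d=R.T@np.array([(u-s['cx'])/s['fx'],(v-s['cy'])/s['fy'],1]); return c+d*(z-c[2])/d[2]
def pix(s,p):
    M=np.array(s['world_to_cam']); q=M[:3,:3]@np.array(p,float)+M[:3,3]; return s['fx']*q[0]/q[2]+s['cx'],s['fy']*q[1]/q[2]+s['cy']
E
python3 - <<'E'
from h import *
for n in('top','scene'): s=snap(n,n+'0.png'); print(n,s['fx'],np.round(np.linalg.inv(s['world_to_cam'])[:3,3]))
st=readout.sense(); print(st['time'],st['tool_pos'],st['tcp_rot'],st['finger_gap'],st['ft_force'])
E
```

```text
top 520.2875751756446 [ 428.  -27. 1498.]
scene 519.953564434316 [1042.  521. 1140.]
0.1 [ 261.25258832 -539.58211153  230.33661121] [-9.00967437e+01  1.01610542e-02 -1.54173123e+02] 85.41267595704808 [-0.01641198  0.42850348  0.51036628]
```

View pics/top0.png

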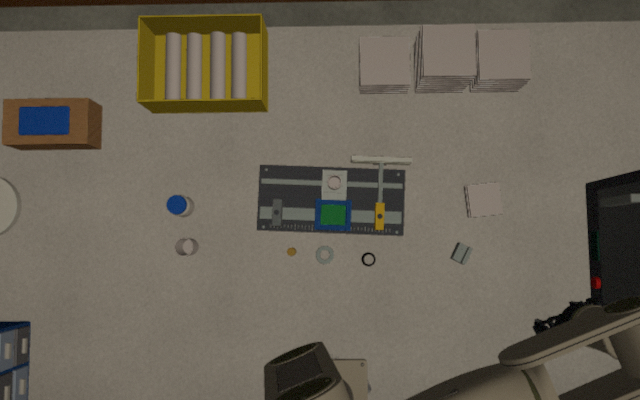

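View pics/scene0.png

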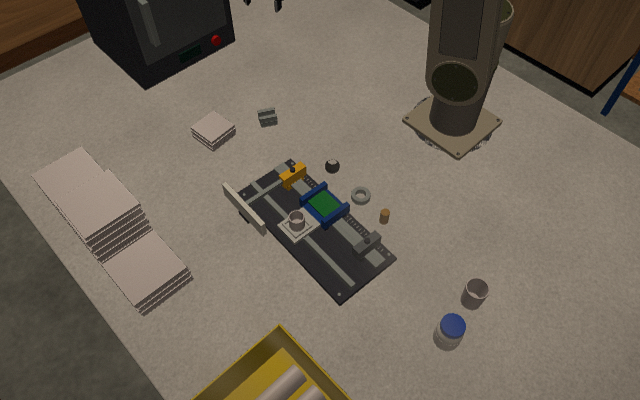

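The top view shows the blue slider near (333,215), the yellow stop near (380,216), the light panel near (381,160) and the grey stop near (277,212). The crucible is at (334,183), on the far side from the robot. I'll enlarge this area.

Run:
```python
from h import *
s=load('top0.png'); im=s['image'][150:240,255:410]
cv2.imwrite('pics/c0.png',cv2.resize(im,None,fx=5,fy=5,interpolation=cv2.INTER_CUBIC))
```

```text
(no output)
```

View pics/c0.png

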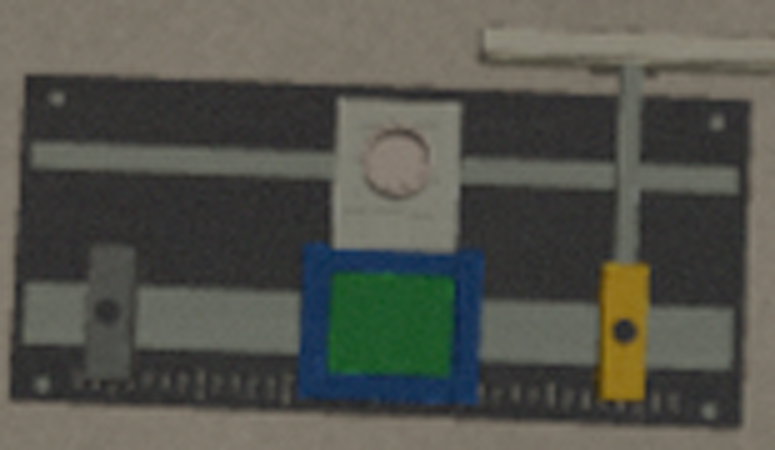

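Run:
```python
from h import *
s=load('top0.png')
P=lambda u,v,z: pos(s,255+u/5-.4,150+v/5-.4,z).round(1)
pad=np.mean([P(*c,56) for c in((330,272),(454,276),(452,376),(328,371))],0)
car=np.mean([P(*c,66) for c in((303,243),(486,251),(479,404),(299,396))],0)
yel=np.mean([P(*c,66) for c in((602,263),(650,264),(646,402),(599,399))],0)
gry=P(107,311,74)
print(pad,car,yel,P(624,331,74),gry, 'cruc',P(397,163,83))
d=yel-gry; print('yaw of -y dir',np.degrees(np.arctan2(d[1],d[0]))+90, np.linalg.norm((yel-pad)[:2]))
p=lambda a,b:np.degrees(np.arctan2(*(a-b)[[0,1]]))
print(p(P(30,155,20),P(738,180,20)),p(P(27,75,10),P(748,100,10)))
```

```text
[513.825 -19.25   56.   ] [513.45  -19.675  66.   ] [ 507.475 -147.525   66.   ] [ 507.5 -146.7   74. ] [521.2 136.6  74. ] cruc [600.2 -23.5  83. ]
yaw of -y dir -2.765591748243267 128.43207591953032
2.6468943508952893 2.6575647338715966
```

Findings:
- The slide is turned about -2.7°, and the pad is at (513.8, -19.3).
- The yellow stop is at (507.5, -147), toward -y, so the travel is about 66 mm.

I'll approach with the fingers shut and the jaws across the slide.

Emit:
move_arm:
  motion: "1.68 3.39 0 0 0 4.1; 3.36 6.78 0 0 0 8.2; 5.04 10.17 0 0 0 12.3; 6.72 13.56 0 0 0 16.4; 8.4 16.95 0 0 0 20.5; 10.08 20.34 0 0 0 24.6; 11.76 23.73 0 0 0 28.7; 13.44 27.12 0 0 0 32.8; 15.12 30.51 0 0 0 36.9; 16.8 33.9 0 0 0 41"
  fingers: 0
  squeeze: 40

```text
time: 0.93
tool_pos: [429.7, -199.2, 231.0]
tcp_rot: [-90.0, 0.0, -113.0]
ft_force: [0.1, -0.5, -0.6]
finger_gap: 0.1
```

Emit:
move_arm:
  motion: "1.68 3.39 0 0 0 4.1; 3.36 6.78 -1 0 0 8.2; 5.04 10.17 -3 0 0 12.3; 6.72 13.56 -5 0 0 16.4; 8.4 17 -7 0 0 20.5; 8.4 17 -10 0 0 20.5; 8.4 17 -12 0 0 20.5; 8.4 17 -12 0 0 20.5; 8.4 17 -12 0 0 20.5"

```text
time: 1.68
tool_pos: [512.0, -30.7, 110.0]
tcp_rot: [-90.2, 0.0, -92.7]
ft_force: [0.7, -0.4, 0.4]
finger_gap: 0.0
```

Run:
```python
from h import *
st=readout.sense(); print(st['tool_pos'],st['ft_force'])
w=snap('wrist','w1.png'); s=snap('scene','s1.png')
c=np.array([513.8,-19.3]); y=np.array([.047,.999]); x=np.array([.999,-.047])
for n,i in(('w',w),('s',s)):
    print(n,pix(i,st['tool_pos']))
    for a,b in((-28,-34),(-28,34),(28,34),(28,-34)): print(np.round(pix(i,[*(c+a*x+b*y),56])))
    print('yel',np.round(pix(i,[*(c-128.4*y),74])))
im=s['image'][110:290,200:440]; cv2.rectangle
a=cv2.resize(im,(800,600),interpolation=cv2.INTER_CUBIC); cv2.imwrite('pics/s1c.png',a)
```

```text
[511.98168464 -30.72072366 109.97078558] [ 0.73285077 -0.35779306  0.37465214]
w (np.float64(318.993038656706), np.float64(257.3587498285146))
[279. 253.]
[275. 149.]
[368. 149.]
[364. 253.]
yel [321. 392.]
s (np.float64(320.6936417839528), np.float64(186.68572867433053))
[323. 188.]
[340. 205.]
[324. 217.]
[306. 200.]
yel [291. 168.]
```

View pics/w1.png

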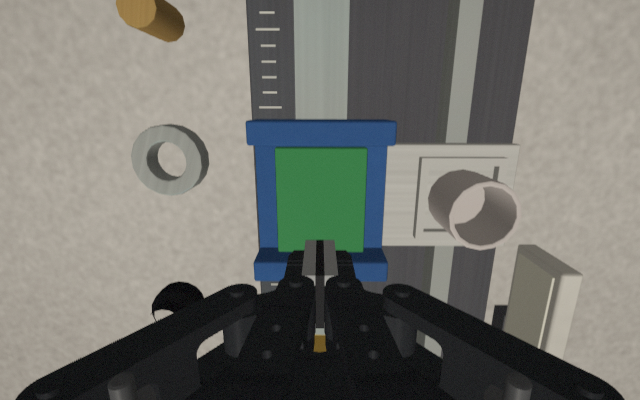

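View pics/s1c.png

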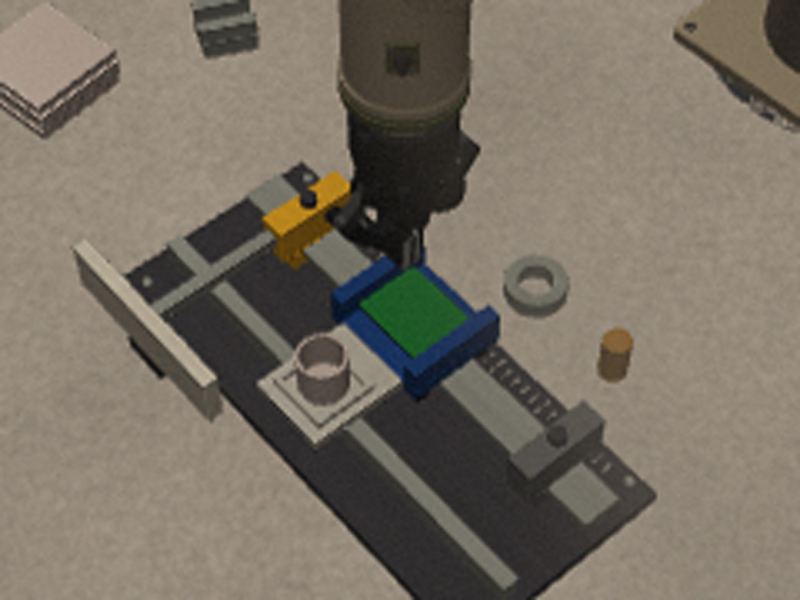

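The wrist view matches the predicted pad corners: seen at about (275..366, 148..252), computed (277..366, 149..253). The fingers are above the -y half of the pad, and the crucible at (475,210) is clear of the linkage. Now I'll press down.

Emit:
move_arm:
  motion: "0 0 -1.5; 0 0 -3; 0 0 -4.5; 0 0 -4.9; 0 0 -5.2; 0 0 -5.4; 0 0 -5.6; 0 0 -5.8; 0 0 -5.8"

```text
$.motion[0]: bad value
```

Emit:
move_arm:
  motion: "0 0 -1.5 0 0 0; 0 0 -3 0 0 0; 0 0 -4.5 0 0 0; 0 0 -4.9 0 0 0; 0 0 -5.2 0 0 0; 0 0 -5.4 0 0 0; 0 0 -5.6 0 0 0; 0 0 -5.8 0 0 0; 0 0 -5.8 0 0 0"

```text
time: 2.53
tool_pos: [514.8, -31.4, 55.0]
tcp_rot: [-89.8, -0.0, -92.7]
ft_force: [-3.6, -0.9, 10.2]
finger_gap: -0.3
```

Emit:
move_arm:
  motion: "0 0 -0.15 0 0 0; 0 0 -0.3 0 0 0; 0 0 -0.45 0 0 0; 0 0 -0.5 0 0 0; 0 0 -0.5 0 0 0; 0 0 -0.5 0 0 0"

```text
time: 3.03
tool_pos: [514.8, -31.4, 50.6]
tcp_rot: [-89.8, -0.0, -92.7]
ft_force: [-4.3, -0.5, 11.1]
finger_gap: -0.4
```

About 5 mm down at 11 N, and the pad should be free. Now I'll push along -y.

Emit:
move_arm:
  motion: "-0.01 -0.2 0 0 0 0; -0.02 -0.5 0 0 0 0; -0.04 -0.8 0 0 0 0; -0.05 -1.1 0 0 0 0; -0.07 -1.4 0 0 0 0; -0.08 -1.7 0 0 0 0; -0.09 -2 0 0 0 0; -0.11 -2.3 0 0 0 0; -0.12 -2.5 0 0 0 0; -0.12 -2.5 0 0 0 0"

```text
time: 3.87
tool_pos: [513.6, -56.8, 50.7]
tcp_rot: [-89.8, -0.0, -92.7]
ft_force: [-4.9, 0.3, 11.9]
finger_gap: -0.4
```

Run:
```python
from h import *
st=readout.sense(); print(st['tool_pos'],st['ft_force'])
s=snap('scene','s2.png')
cv2.imwrite('pics/s2c.png',cv2.resize(s['image'][140:260,250:410],(800,600),interpolation=cv2.INTER_CUBIC))
```

```text
[513.60355762 -56.81396711  50.65829059] [-4.94591899  0.31315375 11.9311837 ]
```

View pics/s2c.png

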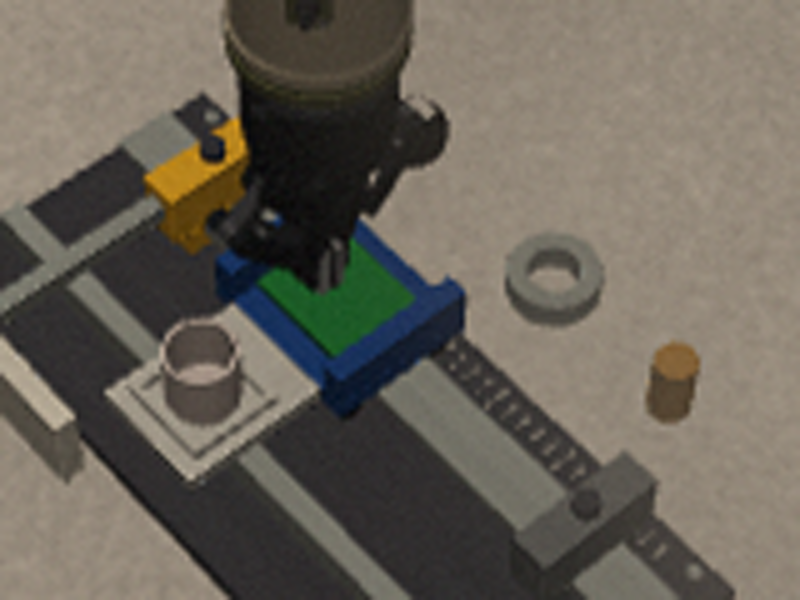

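The slider is moving with the fingers, carried by tip friction, and the crucible is seated in its nest at (200,370). I'll continue.

Emit:
move_arm:
  motion: "-0.01 -0.2 0 0 0 0; -0.02 -0.5 0 0 0 0; -0.04 -0.9 0 0 0 0; -0.06 -1.3 0 0 0 0; -0.08 -1.7 0 0 0 0; -0.1 -2.1 0 0 0 0; -0.12 -2.5 0 0 0 0; -0.14 -2.9 0 0 0 0; -0.15 -3.2 0 0 0 0; -0.16 -3.4 0 0 0 0"

```text
time: 4.75
tool_pos: [511.9, -90.7, 50.6]
tcp_rot: [-89.9, -0.0, -92.7]
ft_force: [-3.8, 1.4, 12.4]
finger_gap: -0.0
```

Emit:
move_arm:
  motion: "-0.01 -0.15 0 0 0 0; -0.01 -0.3 0 0 0 0; -0.02 -0.45 0 0 0 0; -0.03 -0.6 0 0 0 0; -0.04 -0.75 0 0 0 0; -0.04 -0.9 0 0 0 0; -0.05 -1 0 0 0 0; -0.05 -1 0 0 0 0"

```text
time: 5.42
tool_pos: [511.6, -99.2, 50.6]
tcp_rot: [-89.8, 0.1, -92.7]
ft_force: [-3.9, 8.1, 11.9]
finger_gap: 0.1
```

The sideways force rose to 8 N at about 67 mm of travel, which suggests the slider is against the stop. I'll check with a picture.

Run:
```python
from h import *
s=snap('scene','s3.png')
cv2.imwrite('pics/s3c.png',cv2.resize(s['image'][140:240,240:373],(798,600),interpolation=cv2.INTER_CUBIC))
c=np.array([513.8,-19.3]); y=np.array([.047,.999]); x=np.array([.999,-.047])
for d in (62,65,70):
  m=c-(128.4-d)*y
  for a in (42,): print(d,[np.round((np.array(pix(s,[*(m+a*x+b*y),66]))-[240,140]+.5)*6,0) for b in(50,)])
```

```text
62 [array([401., 393.])]
65 [array([405., 397.])]
70 [array([413., 405.])]
```

View pics/s3c.png

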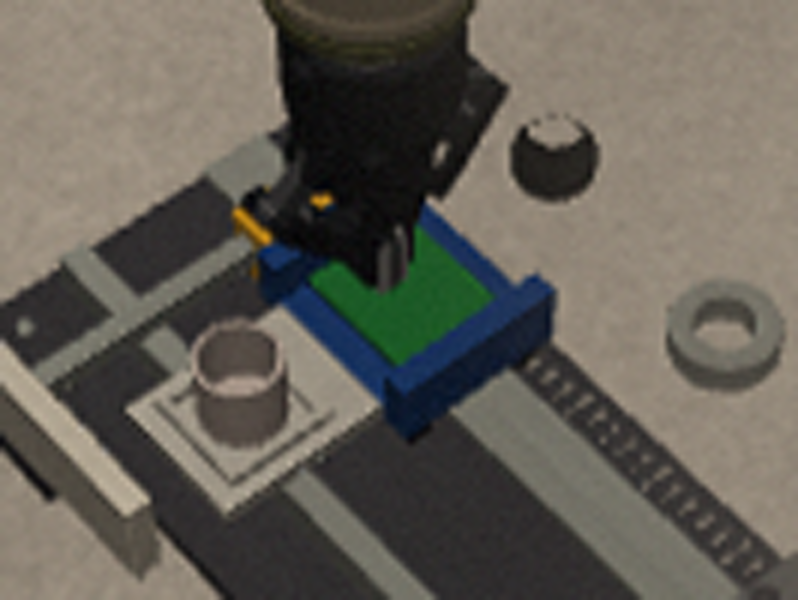

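The slider's far corner is at about (412,401), close to the touching prediction of (401,393). I'll push on to the shoulder to be sure.

Emit:
move_arm:
  motion: "-0.01 -0.2 0 0 0 0; -0.02 -0.4 0 0 0 0; -0.03 -0.6 0 0 0 0; -0.04 -0.8 0 0 0 0; -0.04 -1 0 0 0 0; -0.05 -1.1 0 0 0 0; -0.05 -1.1 0 0 0 0"

```text
time: 6.05
tool_pos: [512.0, -110.0, 51.0]
tcp_rot: [-89.7, 0.1, -92.7]
ft_force: [0.1, 9.7, 12.3]
finger_gap: 0.4
```

Emit:
move_arm:
  motion: "0 -0.1 0 0 0 0; -0.01 -0.2 0 0 0 0; -0.01 -0.3 0 0 0 0; -0.02 -0.4 0 0 0 0; -0.02 -0.4 0 0 0 0"

```text
time: 6.47
tool_pos: [512.0, -110.2, 51.0]
tcp_rot: [-89.8, 0.4, -92.6]
ft_force: [1.0, 28.6, 17.7]
finger_gap: 0.0
```

The shoulder is in contact and the slider is firm against the stop at 28 N, with the slider middle calculated at about y = -85. I'll ease the push, then lift straight up.

Emit:
move_arm:
  motion: "0 0.15 0 0 0 0; 0.01 0.3 0 0 0 0; 0.01 0.3 0 0 0 0; 0.01 0.3 0.2 0 0 0; 0.01 0.3 0.4 0 0 0; 0.01 0.3 0.6 0 0 0; 0.01 0.3 0.8 0 0 0; 0.01 0.3 1.2 0 0 0; 0.01 0.3 2.5 0 0 0; 0.01 0.3 5 0 0 0"

```text
time: 7.3
tool_pos: [507.4, -111.1, 96.1]
tcp_rot: [-90.3, 0.1, -92.6]
ft_force: [-0.5, -0.7, -0.2]
finger_gap: -0.1
```

Emit:
move_arm:
  motion: "0 0 3 0 0 0; 0 0 6 0 0 0; 0 -3 9 0 0 0; 0 -6 9 0 0 0; 0 -9 9 0 0 0; 0 -12 9 0 0 0; 0 -15 9 0 0 0; 0 -18 9 0 0 0; 0 -21 9 0 0 0; 0 -21 9 0 0 0"

```text
time: 8.13
tool_pos: [508.9, -327.3, 189.0]
tcp_rot: [-89.9, -0.2, -92.9]
ft_force: [0.1, -1.1, -0.0]
finger_gap: 0.2
```

Run:
```python
from h import *
st=readout.sense(); print(st['tool_pos'],st['ft_force'])
t=snap('top','t4.png')
cv2.imwrite('pics/t4c.png',cv2.resize(t['image'][150:240,255:410],None,fx=5,fy=5,interpolation=cv2.INTER_CUBIC))
```

```text
[ 508.94650905 -327.29526959  189.00783731] [ 0.13855386 -1.0617025  -0.0353861 ]
```

View pics/t4c.png

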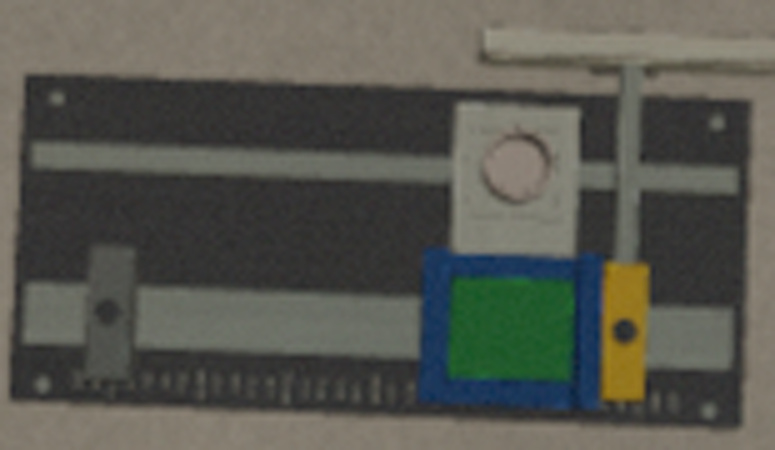

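The blue slider touches the yellow stop with no gap at x≈602. The crucible stands centred in its nest at (517,167), and the arm is clear. I'll hand in.

Run:
```python
from h import *
s=load('t4.png'); P=lambda u,v,z: pos(s,255+u/5-.4,150+v/5-.4,z)
pad=np.mean([P(*c,56) for c in((450,276),(576,281),(574,381),(448,377))],0)
print(pad, np.linalg.norm((pad-[507.5,-147.1,56])[:2]), readout.sense()['time'])
print(r.hand_in())
```

```text
[510.39708235 -86.29056231  56.        ] 60.878409949573204 8.1833
the job is handed in; nothing more can be done
None
```

The slider is against the yellow stop with the pad released, and I handed the job in at 8.2 s; no verdict was reported.

**What I did:** With the fingers shut, I pressed the green pad about 5 mm down. I then pushed the slider about 66 mm toward -y with the pad held down. Tip friction carried it at first, then the fingers bore on the shoulder until it held firm at 28 N. I eased the push, lifted straight up and moved clear.

**Last checks:**
- **Stop:** The final top view shows no gap between slider and stop. The measured distance between middles is 60.9 mm against 62 mm when touching, within the 2 mm calibration error. An earlier scene view during the push put the slider about 5–8 mm short, before the final firm push.
- **Crucible:** It stands centred in its nest.
- **Arm:** The tool force was about 1 N or less, so the arm is touching nothing.
- **Bystanders:** The pictures I viewed during the push showed nothing obviously moved, but I did not measure them or look at all of them at the end.
- **Pad up:** I did not measure the pad's height directly. I inferred it is up from the lift and the force returning to zero.

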